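Weigh the tea tin from the yellow-lidded box

TASK

Weigh the red tea tin that is kept in the box with the yellow lid: open that lid only, take the tin out and set it down on the steel plate of the kitchen scale without dropping it, lying flat, centred and square along the plate's long side so that no edge overhangs. Then shut the yellow lid fully again. Keep the green and blue lids shut and do not disturb anything else on the counter.

Things in the scene. Friction and masses are not known exactly. Their poses are not given: they have to be found in the camera images.
- box_yellow: white box with the yellow lid; the tin is inside this one. Outside 130 (x) x 120 (y) x 52 mm high, walls and floor 5 mm, fixed to a 6 mm tray. Origin: centre of its underside; x points to the hinge side (away from the robot), z up. The three boxes stand side by side along their y at a 130 mm pitch, in any order
- lid_yellow (a joint): hinge of the yellow lid: 0 shut, grows as it opens upward, stop at 1.8 rad. Light friction (0.06 N m): let go above about 1.1 rad it stays where it is left (past upright best), below about 0.8 rad it drops shut under its own weight
- box_green: white box with the green lid; leave it shut. Outside 130 (x) x 120 (y) x 52 mm high, walls and floor 5 mm, fixed to a 6 mm tray. Origin: centre of its underside; x points to the hinge side (away from the robot), z up. The three boxes stand side by side along their y at a 130 mm pitch, in any order
- lid_green (a joint): hinge of the green lid: 0 shut, grows as it opens upward, stop at 1.8 rad. Light friction (0.06 N m): let go above about 1.1 rad it stays where it is left (past upright best), below about 0.8 rad it drops shut under its own weight
- box_blue: white box with the blue lid; leave it shut. Outside 130 (x) x 120 (y) x 52 mm high, walls and floor 5 mm, fixed to a 6 mm tray. Origin: centre of its underside; x points to the hinge side (away from the robot), z up. The three boxes stand side by side along their y at a 130 mm pitch, in any order
- lid_blue (a joint): hinge of the blue lid: 0 shut, grows as it opens upward, stop at 1.8 rad. Light friction (0.06 N m): let go above about 1.1 rad it stays where it is left (past upright best), below about 0.8 rad it drops shut under its own weight
- lid_yellow_grip (a point): grip point on the yellow lid's black fin handle: 14 mm thick (y, along the hinge), 22 mm wide (x), standing 40 mm up near the lid's front edge. The point is 12 mm below the fin's top, 28 mm above the lid's top face; lid shut: 105 mm before the hinge (-x), 36 mm above it. Axes turn with the lid: z out of its top face. The fin can pivot between finger pads. Other lids have the same fin
- lid_yellow_hinge (a point): middle of the yellow lid's hinge line, on the rim of the box's far wall (65 mm in +x from the box's centre, 52 mm above its underside); y along the hinge; the lid opens by turning about +y. Lid 134 mm long, 122 wide, 8 thick, 0.15 kg; at about 1.7 rad it stands just past upright, its fin pointing away from the robot
- tin_center (a point): centre of the red tea tin, a rigid block 100 (x) x 42 (y) x 36 mm (z) with a thin brass line round it, about 0.16 kg. It lies flat on the floor of the yellow-lidded box, about in the middle, its long side within 0.1 rad of the box's x; hidden from view until the lid is open. z up
- plate_center (a point): centre of the top face of the steel plate of the black kitchen scale. The plate is 130 (x) x 90 (y) mm, 6 mm thick, its top 34 mm above the counter; it is rigid and fixed. x along its long side, away from the display; z up. The scale's black base is 170 x 150 x 18 mm
- mug_mid (a point): white mug, 80 mm wide, 85 mm tall, loose bystander; its centre, half-way up
- oil_mid (a point): green oil bottle, 64 mm wide, 180 mm tall, loose bystander; its centre, half-way up
- spice_mid (a point): small amber spice jar, 48 mm wide, 75 mm tall, loose bystander; its centre, half-way up
- honey_mid (a point): amber honey jar, 70 mm wide, 90 mm tall, loose bystander; its centre, half-way up
- bowl_mid (a point): blue bowl, 130 mm wide, 55 mm tall, loose bystander; its centre, half-way up
- cup_mid (a point): white cup, 76 mm wide, 80 mm tall, loose bystander; its centre, half-way up
- spoon: wooden spoon lying on the counter near the robot, loose bystander; origin under its middle
Things that resemble listed ones, but are neither listed nor needed, are in the scene too. Of the things like the part that bears plate_center, leave any that is turquoise; of the rest the smaller one is meant.

How it is judged:
On the way, in this order (a step that is already met when the one before it is completed fails the run):
1. the yellow lid is opened, beyond 0.8 rad (value of joint lid_yellow above 0.8 rad), for 0.2 s.
2. the tin is lifted out of its box in the gripper (z of tin_center in the frame of box_yellow above 0.08 m and contact force between the fingers and tin above 0.5 N), for 0.1 s.
3. the tin is brought down to within 12 mm of the scale's plate, over its middle, while still held (not dropped) (x of tin_center in the frame of plate_center between -0.03 and 0.03 m and y of tin_center in the frame of plate_center between -0.03 and 0.03 m and z of tin_center in the frame of plate_center below 0.03 m and contact force between the fingers and tin above 0.3 N), for 0.02 s.
At the end, for the whole second after the job is handed in: the tin lies flat on the scale's plate, at rest, its centre within 11 mm of the plate's centre along the long side and 14 mm across, its long side within 0.15 rad of the plate's; the yellow lid is shut again and the green and blue lids are shut (all under 0.06 rad) (x of tin_center in the frame of plate_center between -0.011 and 0.011 m and y of tin_center in the frame of plate_center between -0.014 and 0.014 m and z of tin_center in the frame of plate_center between 0.014 and 0.022 m and angle between tin_center's own z axis and vertical below 0.1 rad and angle between the x axis of tin_center and the x axis of plate_center, either way round below 0.15 rad and linear speed of tin below 0.02 m/s and value of joint each of lid_yellow, lid_green, lid_blue below 0.06 rad); the robot touches nothing.
It fails at once if the green or blue lid is opened (more than 0.15 rad) (value of joint any of lid_green, lid_blue above 0.15 rad).
It fails at once if a bystander is moved more than 30 mm (distance of any of mug_mid, oil_mid, spice_mid, honey_mid, bowl_mid, cup_mid, spoon from where it was at the start of the episode above 0.03 m).
It also fails if it takes over 72 s, if anything falls off the work surface, if the arm or the gripper's body presses on something with over 40 N, if the wrist force passes 120 N, or if a joint passes its speed limit or range.

ROBOT

A 7-joint arm with a two-finger parallel gripper is mounted at the origin on the work surface. World frame = base frame: x ahead of the robot, y to its left, z up, the work surface at z = 0. Lengths are in m, angles in rad, forces in N, time in s.
With the tool pointing down it reaches from about 0.4 to 0.85 m from the base axis. Payload 4.5 kg.
Tool frame: the origin (TCP) lies at the very end of the fingers, on their centre line; the grasp point (between the pads) lies 19 mm behind it (r.grip_point_offset is the distance from the TCP to the grasp point, in m); z points along the fingers, y is the line along which they close (so a half turn about z gives the same grasp; the last joint's range is limited). The gripper opens to 88 mm and grips with 3 to 60 N. Pads are 18 mm wide; open, the fingers measure 123 mm over their backs; the gripper's body (75 mm by 187 mm) begins 45 mm behind the grasp point.
Start: joints at [-1.236, 0.689, -0.195, 1.565, 0.157, 0.902, -0.215], TCP at [0.185, 0.597, 0.239] pointing down, gripper open.
Joint ranges: [-3.01, 3.01], [-0.46, 2.08], [-1.47, 1.51], [0.13, 2.56], [-1, 4.14], [0.04, 2.09], [-2.66, 2.66]. Speed limits (rad/s): [2.57, 2.57, 3.14, 3.14, 3.14, 3.14, 3.14].

INTERFACE

Orientations are given as a unit quaternion [x, y, z, w].
In Python, from plant import r gives the robot as it stands.
- The arm moves only by the tool carry_out, never from a script. Its argument "rows" is a list of rows, each a list of 3 entries, a list of its own where there are three numbers: the shift along the tool's x, y, z in cm, then the turn, a rotation vector about the tool's x, y, z in degrees, then the closure, from 0 (fully open) to 1 (shut). A call has 1 to 12 rows; each row is the pose to reach, as a shift and turn from the pose commanded when the call began, along the tool's axes at that moment; what a row does not reach only later rows make up. A row lasts 1/10 s, in which the tool goes at most 50 mm and 8.59 degrees, less where a joint would pass 70% of its speed; a pose out of reach is approached as far as the arm can. A call with a gripper value outside its range is refused whole. The fingers move at their own pace and stop on an object; "newtons" is the grip in N (left out, the last holds). Time passes only in rows, so rows that repeat a pose let the fingers close. It gives the time, the measured TCP pose, the force, the opening and the grip force at its end, in the units of the state.
- r.get_state(): the state, without advancing time (a new reading comes with each control period).
- r.snapshot(name): name is "scene" or "top" or "wrist"; returns a dict with "image" (480x640x3 uint8, red, green, blue), "fx", "fy", "cx", "cy" (pixels), "pose" (4x4, takes a point from camera to world coordinates). Camera axes: x right, y up, looking along -z (the intrinsics and any distortion apply to the point x, -y, -z); pixel columns grow to the right and rows downward; lengths in m; the calibration is good to about 2 mm. The wrist camera is an equidistant fisheye: a pixel r from the principal point sees the ray r / f radians off the axis. A picture is of the moment at which its call begins. There is no depth.
- r.finish_job(): hands the job in; it is judged then, once.
The state is a dict: "clock": time; "q": joint angles; "qd": joint speeds; "joint_torque": joint torques, N m; "tool_pos": TCP position; "eef_rot": TCP orientation; "contact_force": force on the tool from outside, world axes, zero at the start; "moment": the same for the moment, N m; "opening": opening from 0.0 (shut) to 1.0 (fully open); "finger_force": force on a finger pad.
Only numpy, scipy, OpenCV 4.12 (cv2) and the standard library are available. Lean on these libraries where they do the work, as an engineer would, in place of code of your own. Each camera call takes 0.05 s, during which the arm holds its last target. There are 200 camera calls.

## Working session

There is one attempt and no reset: what is moved stays moved. The work goes in short steps, Python scripts to look and compute and a tool call to move; the robot and the scene stay as the last step left them, time stands still between calls to the robot, and variables do not carry over. Pictures are saved under pics/ and viewed, at most 10 in all, crops included, and the job is handed in when it is done.

Besides the shell and the picture viewer there is one more tool, called after ">>>" as name(argument=value, ...), one argument or row to a line, values as JSON. carry_out: Moves the arm, as the interface text tells. Its arguments: {"type":"object","properties":{"rows":{"type":"array"},"newtons":{"type":"number"}},"required":["rows"]}

```bash
ls; mkdir -p pics
cat > h.py <<'E'
import numpy as np, cv2, pickle
from scipy.spatial.transform import Rotation as R
from plant import r
def snap(n,f):
    s=r.snapshot(n); cv2.imwrite('pics/'+f+'.png',s['image'][:,:,::-1]); pickle.dump({k:s[k] for k in s},open(f+'.pkl','wb')); return s
def ray(s,u,v,fish=False):
    x=(u-s['cx'])/s['fx']; y=(v-s['cy'])/s['fy']
    if fish:
        t=np.hypot(x,y); d=np.array([x/t*np.sin(t),y/t*np.sin(t),np.cos(t)]) if t>1e-9 else np.array([0,0,1.])
    else: d=np.array([x,y,1.])
    T=np.array(s['pose']); return T[:3,3],T[:3,:3]@(d*[1,-1,-1])
def at(s,u,v,z,fish=False):
    o,d=ray(s,u,v,fish); return (o+d*(z-o[2])/d[2]).round(4)
def load(f): return pickle.load(open(f+'.pkl','rb'))
E
python3 - <<'E'
from h import *
print({k:np.round(v,3).tolist() for k,v in r.get_state().items()})
for n in('top','scene'):
    s=snap(n,n+'0'); print(n,s['fx'],s['cx'],s['cy'],np.round(s['pose'],3).tolist(),[k for k in s])
E
```

```text
pics
{'clock': 0.0, 'q': [-1.236, 0.69, -0.194, 1.566, 0.157, 0.903, -0.215], 'qd': [-0.0, 0.0, 0.0, 0.001, 0.0, 0.002, -0.001], 'joint_torque': [-0.0, -52.757, -1.268, -15.343, -0.053, 0.007, 0.0], 'tool_pos': [0.185, 0.596, 0.238], 'eef_rot': [0.15, 0.989, -0.001, -0.0], 'contact_force': [-0.164, 0.768, -0.453], 'moment': [-0.026, 0.019, 0.037], 'finger_force': 0.0, 'opening': 0.997}
top 567.8863062114117 313.25816386966295 228.35118702421602 [[-0.023, 0.979, -0.202, 0.183], [-1.0, -0.023, 0.004, 0.055], [-0.0, 0.202, 0.979, 1.599], [0.0, 0.0, 0.0, 1.0]] ['image', 'fx', 'fy', 'cx', 'cy', 'pose']
scene 486.8235514623069 320.82683324765685 237.44403415539693 [[-0.103, -0.8, 0.591, 1.223], [0.995, -0.091, 0.051, 0.116], [0.013, 0.593, 0.805, 1.118], [0.0, 0.0, 0.0, 1.0]] ['image', 'fx', 'fy', 'cx', 'cy', 'pose']
```

View pics/top0.png

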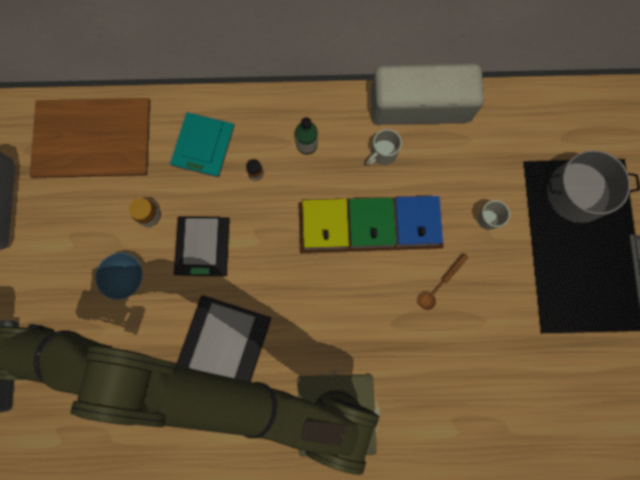

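View pics/scene0.png

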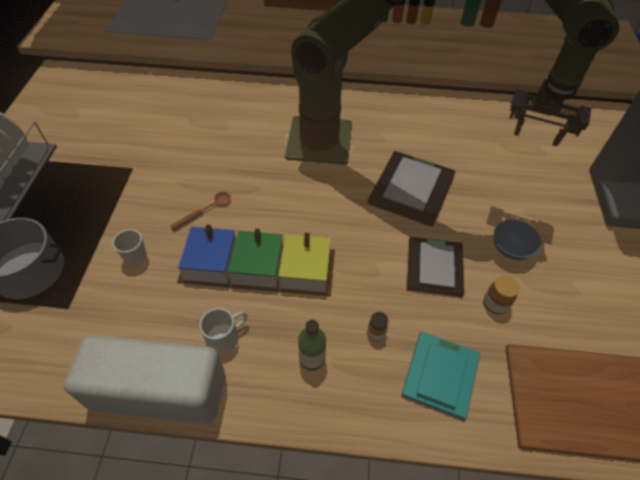

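Top view: the boxes are at rows 197–250, with yellow at (325,223), green at (373,222) and blue at (418,221). The target scale, the smaller black one, is at (201,245). The bigger one at (225,340) and the turquoise one are decoys. I'll enlarge the crops.

Run:
```python
from h import *
a=load('top0')['image'][185:265,165:345,::-1]; b=load('scene0')['image'][220:300,270:470,::-1]
A=cv2.resize(a,None,fx=4,fy=4,interpolation=cv2.INTER_CUBIC);B=cv2.resize(b,None,fx=3.5,fy=3.5,interpolation=cv2.INTER_CUBIC)
c=np.zeros((600,800,3),np.uint8);c[:320,:720]=A;c[320:600,:700]=B
cv2.imwrite('pics/c1.png',cv2.convertScaleAbs(c,alpha=1.3))
```

```text
(no output)
```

View pics/c1.png

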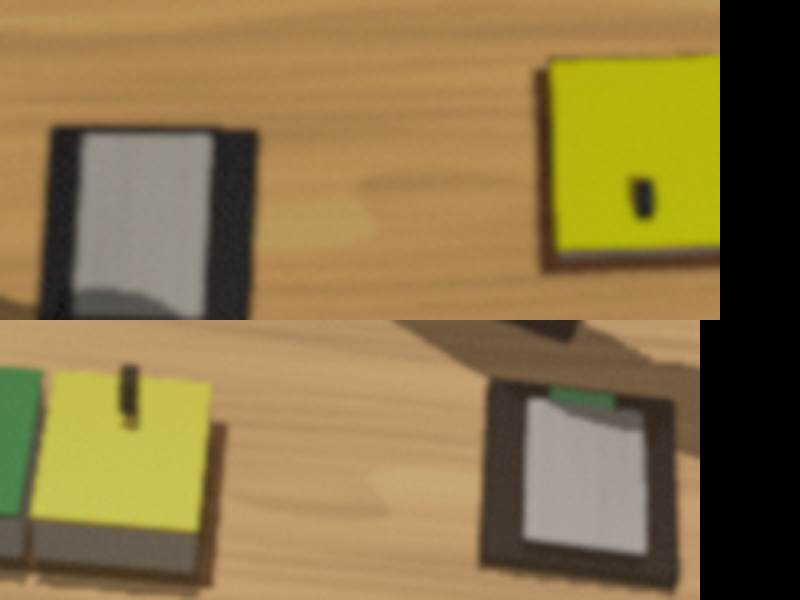

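Run:
```python
from h import *
t=load('top0');s=load('scene0')
T=lambda X,Y,z:at(t,165+X/4,185+Y/4,z); S=lambda X,Y,z:at(s,270+X/3.5,220+(Y-320)/3.5,z)
print('plate top');P=[T(82,133,.034),T(214,133,.034),T(206,316,.034),T(72,314,.034)];print(np.array(P),np.mean(P,0))
print('plate scene');P=[S(523,541,.034),S(646,554,.034),S(646,412,.034),S(526,397,.034)];print(np.array(P),np.mean(P,0))
print('lid top');P=[T(549,60,.066),at(t,347.5,198.5,.066),T(556,250,.066),at(t,348.5,247,.066)];print(np.array(P),np.mean(P,0))
print('lid scene');P=[S(52,371,.066),S(212,381,.066),S(197,532,.066),S(32,516,.066)];print(np.array(P),np.mean(P,0))
print('fin top', T(640,180,.106),'scene',S(130,370,.106))
# tray edges, direction of row
print('row', at(t,303.5,199.5,.066),at(t,440,196.5,.066))
```

```text
plate top
[[0.5434 0.408  0.034 ]
 [0.5412 0.3149 0.034 ]
 [0.4111 0.319  0.034 ]
 [0.4146 0.4121 0.034 ]] [0.477575 0.3635   0.034   ]
plate scene
[[0.545  0.3168 0.034 ]
 [0.5462 0.4071 0.034 ]
 [0.4161 0.4147 0.034 ]
 [0.4121 0.3213 0.034 ]] [0.47985  0.364975 0.034   ]
lid top
[[ 0.5806  0.077   0.066 ]
 [ 0.5819 -0.0491  0.066 ]
 [ 0.4464  0.0748  0.066 ]
 [ 0.4449 -0.047   0.066 ]] [0.51345  0.013925 0.066   ]
lid scene
[[ 0.4523 -0.0477  0.066 ]
 [ 0.4479  0.0755  0.066 ]
 [ 0.5836  0.0771  0.066 ]
 [ 0.5834 -0.0429  0.066 ]] [0.5168 0.0155 0.066 ]
fin top [0.4858 0.017  0.106 ] scene [0.4742 0.0157 0.106 ]
row [0.5819 0.0734 0.066 ] [ 0.5817 -0.3071  0.066 ]
```

>>> carry_out(
  rows=[
    [[-4,-4.2,0],[0,0,-3],0],
    [[-8,-8.3,0],[0,0,-6],0],
    [[-12,-12.5,0],[0,0,-9],0],
    [[-16,-16.6,0],[0,0,-12],0],
    [[-20,-20.8,0],[0,0,-15],0],
    [[-24,-25,0],[0,0,-17.3],0],
    [[-28,-29,0],[0,0,-17.3],0],
    [[-32,-33.2,0],[0,0,-17.3],0],
    [[-36,-37.4,0],[0,0,-17.3],0],
    [[-40,-41.5,0],[0,0,-17.3],0],
    [[-43,-45,1],[0,0,-17.3],0],
    [[-45.2,-46.9,2],[0,0,-17.3],0],
  ],
  newtons=15,
)

```text
clock: 1.3
tool_pos: [0.4547, 0.0594, 0.227]
eef_rot: [-0.001, 1.0, 0.0, 0.0]
contact_force: [1.7, 1.1, -0.1]
opening: 1.0
finger_force: 0.0
```

```bash
cat > d.py <<'E'
import sys
from h import *
def delta(x,y,z,yaw=0,pitch=0):
    s=r.get_state(); Rc=R.from_quat(s['eef_rot']); Rt=R.from_euler('z',yaw,degrees=True)*R.from_euler('y',pitch,degrees=True)*R.from_quat([0,1,0,0])
    print('t',s['clock'],'pos',np.round(s['tool_pos'],4),'F',np.round(s['contact_force'],1),'op',s['opening'],s['finger_force'])
    print('shift cm',(100*Rc.inv().apply(np.array([x,y,z])-s['tool_pos'])).round(2),'turn',np.degrees((Rc.inv()*Rt).as_rotvec()).round(2))
if __name__=='__main__': delta(*map(float,sys.argv[1:]))
E
python3 d.py .477 .0147 .15; python3 -c "
from h import *
s=snap('wrist','w0');print(s['fx'],s['cx'],s['cy'],np.round(s['pose'],3).tolist())"
```

```text
t 1.3 pos [0.4547 0.0594 0.227 ] F [ 1.7  1.1 -0.1] op 1.0004325639785598 0.0
shift cm [-2.22 -4.47  7.7 ] turn [0.01 0.05 0.06]
371.64829954431775 320.8862175478073 235.72709286428872 [[0.0, -0.947, -0.322, 0.371], [1.0, -0.0, 0.001, 0.059], [-0.001, -0.322, 0.947, 0.373], [0.0, 0.0, 0.0, 1.0]]
```

View pics/w0.png

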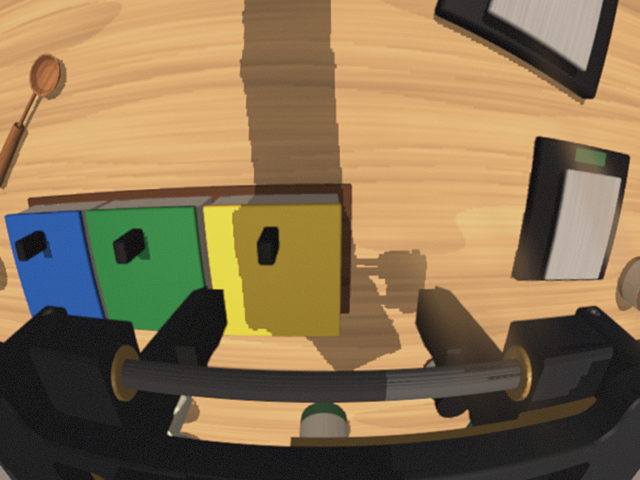

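The wrist view shows the yellow lid with corners (205,206), (340,205) and (339,336), and the fin at (268,246). The plate corners are (566,170), (621,178), (604,279) and (552,279).

Run:
```python
from h import *
s=load('w0')
for u,v,z in [(205,206,.066),(340,205,.066),(339,336,.066),(88,210,.066),(566,170,.034),(621,178,.034),(604,279,.034),(552,279,.034),(268,254,.106)]: print(u,v,at(s,u,v,z,True))
a=cv2.resize(s['image'][190:290,190:360,::-1],None,fx=4.5,fy=4.5,interpolation=cv2.INTER_CUBIC);cv2.imwrite('pics/c2.png',a)
```

```text
205 206 [ 0.448  -0.0432  0.066 ]
340 205 [0.448  0.0749 0.066 ]
339 336 [0.5802 0.0765 0.066 ]
88 210 [ 0.4489 -0.1703  0.066 ]
566 170 [0.4122 0.3208 0.034 ]
621 178 [0.4146 0.4123 0.034 ]
604 279 [0.5448 0.4199 0.034 ]
552 279 [0.5399 0.3288 0.034 ]
268 254 [0.477  0.0175 0.106 ]
```

View pics/c2.png

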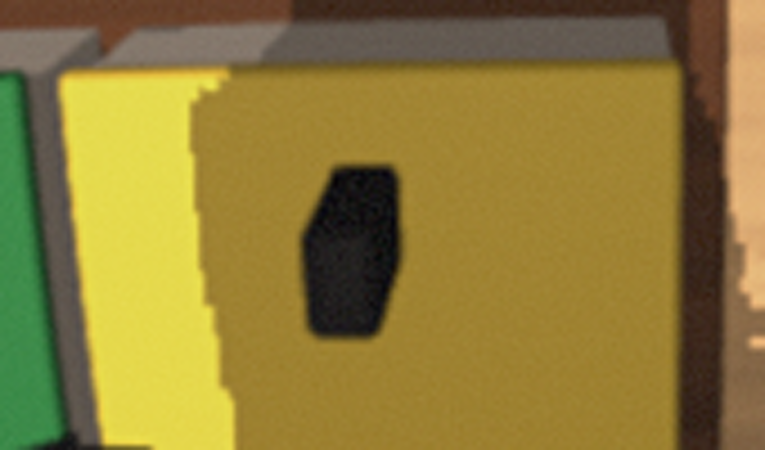

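>>> carry_out(
  rows=[
    [[0,0,0],[0,0,0],0],
    [[0,0,0],[0,0,0],0],
  ],
)

```text
clock: 1.55
tool_pos: [0.4535, 0.062, 0.2267]
eef_rot: [-0.001, 1.0, 0.0, -0.0]
contact_force: [0.2, 0.2, -0.4]
opening: 0.999
finger_force: 0.0
```

```bash
python3 d.py .477 .016 .075
```

```text
t 1.55 pos [0.4535 0.062  0.2267] F [ 0.2  0.2 -0.4] op 0.9987771172872981 0.0
shift cm [-2.35 -4.62 15.17] turn [ 0.05 -0.04  0.07]
```

>>> carry_out(
  rows=[
    [[-2.35,-4.62,3],[0,0,0],0],
    [[-2.35,-4.62,6],[0,0,0],0],
    [[-2.35,-4.62,9],[0,0,0],0.3],
    [[-2.35,-4.62,11],[0,0,0],0.3],
    [[-2.35,-4.62,13],[0,0,0],0.3],
    [[-2.35,-4.62,14.5],[0,0,0],0.3],
    [[-2.35,-4.62,15.2],[0,0,0],0.3],
    [[-2.35,-4.62,15.2],[0,0,0],0.3],
  ],
  newtons=12,
)

```text
clock: 2.35
tool_pos: [0.477, 0.0171, 0.0745]
eef_rot: [-0.002, 1.0, 0.0, -0.001]
contact_force: [0.7, 0.9, 0.0]
opening: 0.7
finger_force: 0.0
```

>>> carry_out(
  rows=[
    [[0,0,0],[0,0,0],1],
    [[0,0,0],[0,0,0],1],
    [[0,0,0],[0,0,0],1],
    [[0,0,0],[0,0,0],1],
    [[0,0,0],[0,0,0],1],
    [[0,0,0],[0,0,0],1],
  ],
  newtons=12,
)

```text
clock: 2.95
tool_pos: [0.4776, 0.0152, 0.075]
eef_rot: [-0.0, 1.0, 0.0, 0.0]
contact_force: [0.1, -0.1, 0.1]
opening: 0.175
finger_force: 0.0
```

>>> carry_out(
  rows=[
    [[0,0,0],[0,0,0],1],
    [[0,0,0],[0,0,0],1],
    [[0,0,0],[0,0,0],1],
    [[-0.66,0,-1.53],[0,0,0],1],
    [[-1.53,0,-2.94],[0,0,0],1],
    [[-2.61,0,-4.21],[0,0,0],1],
    [[-3.87,0,-5.3],[0,0,0],1],
    [[-5.27,0,-6.19],[0,0,0],1],
    [[-6.79,0,-6.86],[0,0,0],1],
  ],
  newtons=12,
)

```text
clock: 3.85
tool_pos: [0.5424, 0.0165, 0.1438]
eef_rot: [-0.001, 1.0, 0.0, -0.003]
contact_force: [-4.2, 3.9, 2.3]
opening: 0.161
finger_force: 12.0
```

>>> carry_out(
  rows=[
    [[-1.61,0,-0.44],[0,0,0],1],
    [[-3.26,0,-0.63],[0,0,0],1],
    [[-4.92,0,-0.57],[0,0,0],1],
    [[-6.56,0,-0.27],[0,0,0],1],
    [[-8.13,0,0.28],[0,0,0],1],
    [[-8.13,0,0.28],[0,0,0],1],
  ],
  newtons=12,
)

```text
clock: 4.45
tool_pos: [0.628, 0.0174, 0.1399]
eef_rot: [-0.001, 1.0, 0.002, 0.0]
contact_force: [1.4, 4.8, 0.6]
opening: 0.158
finger_force: 12.0
```

```bash
python3 -c "
from h import *
snap('scene','s1')"
```

```text
(no output)
```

View pics/s1.png

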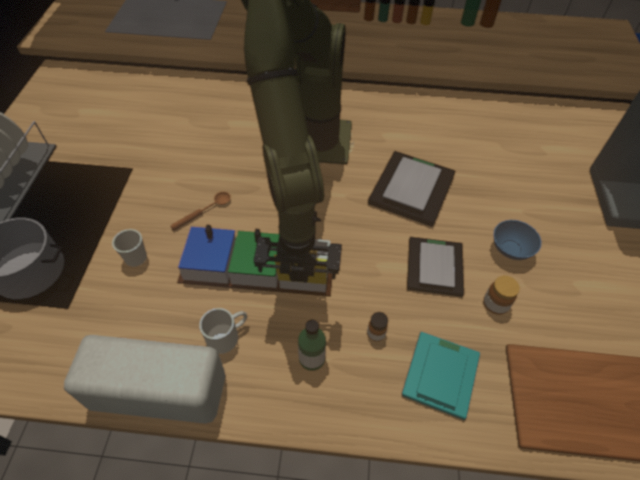

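>>> carry_out(
  rows=[
    [[0,0,0],[0,0,0],0.4],
    [[0,0,0],[0,0,0],0.4],
    [[0,0,0],[0,0,0],0.4],
    [[0,0,-2],[0,0,0],0.4],
    [[0,0,-6],[0,0,0],0.4],
    [[0,0,-10],[0,0,0],0.4],
    [[3,0,-13],[0,0,0],0.35],
    [[7,0,-13],[0,0,0],0.35],
    [[11,0,-13],[0,0,0],0.35],
    [[13,0,-12],[0,0,0],0.35],
    [[13,0,-12],[0,0,0],0.35],
  ],
)

```text
clock: 5.6
tool_pos: [0.4929, 0.0139, 0.2604]
eef_rot: [-0.001, 1.0, -0.001, -0.002]
contact_force: [-0.2, -0.3, 0.6]
opening: 0.648
finger_force: 0.0
```

```bash
python3 -c "
from h import *
s=snap('wrist','w1');print(np.round(s['pose'],3).tolist())
a=cv2.resize(s['image'][150:400,130:450,::-1],None,fx=2.4,fy=2.4,interpolation=cv2.INTER_CUBIC);cv2.imwrite('pics/c3.png',cv2.convertScaleAbs(a,alpha=1.4))"; python3 d.py .517 .016 .2
```

```text
[[-0.0, -0.948, -0.317, 0.41], [1.0, -0.001, 0.003, 0.014], [-0.003, -0.317, 0.948, 0.407], [0.0, 0.0, 0.0, 1.0]]
t 5.65 pos [0.4957 0.0144 0.2609] F [ 1.1 -0.2 -0.1] op 0.6472730618127368 0.0
shift cm [-2.13  0.17  6.09] turn [-0.08 -0.05  0.04]
```

View pics/c3.png

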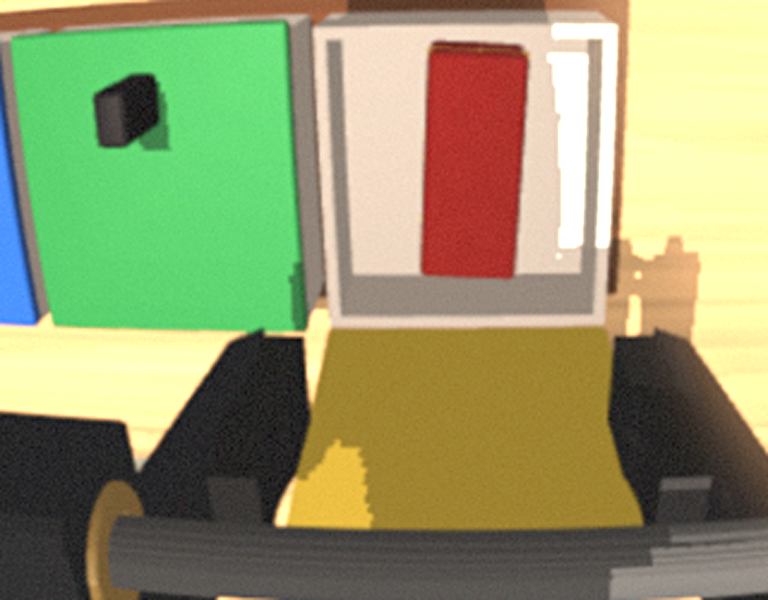

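The lid stands open and the tin lies in the box. Its top-face corners in the crop are (432,54), (527,54), (513,277) and (422,274).

Run:
```python
from h import *
s=load('w1');P=[at(s,130+X/2.4,150+Y/2.4,.047,True) for X,Y in((432,54),(527,54),(513,277),(422,274))]
print(np.array(P),np.mean(P,0)); f=(P[2]+P[3]-P[0]-P[1])/2; print(np.degrees(np.arctan2(f[1],f[0])), np.linalg.norm(f))
print('rim',[at(s,130+X/2.4,150+Y/2.4,.058,True) for X,Y in((314,25),(617,25),(603,326),(330,328))])
m=np.mean(P,0)
from d import delta
delta(m[0],m[1],.022,np.degrees(np.arctan2(f[1],f[0])))
```

```text
[[ 0.4654  0.002   0.047 ]
 [ 0.4653  0.0406  0.047 ]
 [ 0.5633  0.0366  0.047 ]
 [ 0.5619 -0.0032  0.047 ]] [0.513975 0.019    0.047   ]
-2.7081160820018257 0.09735873099008632
rim [array([ 0.4516, -0.0442,  0.058 ]), array([0.4514, 0.0753, 0.058 ]), array([0.5822, 0.0761, 0.058 ]), array([ 0.5833, -0.0435,  0.058 ])]
t 5.65 pos [0.4957 0.0144 0.2609] F [ 1.1 -0.2 -0.1] op 0.6472730618127368 0.0
shift cm [-1.85  0.5  23.89] turn [-0.08 -0.05  2.75]
```

>>> carry_out(
  rows=[
    [[-1.85,0.5,4],[0,0,2.7],0.35],
    [[-1.85,0.5,8],[0,0,2.7],0.35],
    [[-1.85,0.5,12],[0,0,2.7],0.35],
    [[-1.85,0.5,15],[0,0,2.7],0.35],
    [[-1.85,0.5,17],[0,0,2.7],0.35],
    [[-1.85,0.5,19],[0,0,2.7],0.35],
    [[-1.85,0.5,21],[0,0,2.7],0.35],
    [[-1.85,0.5,22.5],[0,0,2.7],0.35],
    [[-1.85,0.5,23.5],[0,0,2.7],0.35],
    [[-1.85,0.5,23.9],[0,0,2.7],0.35],
    [[-1.85,0.5,23.9],[0,0,2.7],0.35],
  ],
)

```text
clock: 6.75
tool_pos: [0.5159, 0.0203, 0.0213]
eef_rot: [0.023, 1.0, -0.0, 0.0]
contact_force: [0.3, -0.5, 0.1]
opening: 0.652
finger_force: 0.0
```

>>> carry_out(
  rows=[
    [[0,0,0],[0,0,0],1],
    [[0,0,0],[0,0,0],1],
    [[0,0,0],[0,0,0],1],
    [[0,0,0],[0,0,0],1],
    [[0,0,0],[0,0,0],1],
    [[0,0,0],[0,0,0],1],
  ],
  newtons=20,
)

```text
clock: 7.35
tool_pos: [0.5157, 0.0202, 0.0223]
eef_rot: [0.023, 1.0, -0.0, 0.001]
contact_force: [0.4, -0.5, 7.2]
opening: 0.476
finger_force: 20.0
```

>>> carry_out(
  rows=[
    [[0,0,-0.5],[0,0,0],1],
    [[0,0,-2],[0,0,0],1],
    [[0,0,-4],[0,0,0],1],
    [[0,0,-7],[0,0,0],1],
    [[0,0,-10],[0,0,0],1],
    [[0,0,-13],[0,0,0],1],
    [[0,0,-16],[0,0,0],1],
    [[0,0,-17.5],[0,0,0],1],
    [[0,0,-17.5],[0,0,0],1],
  ],
)

```text
clock: 8.25
tool_pos: [0.5162, 0.0205, 0.1986]
eef_rot: [0.023, 1.0, 0.0, 0.002]
contact_force: [1.2, -0.1, -1.3]
opening: 0.475
finger_force: 20.0
```

```bash
python3 d.py .43 .366 .20 -1.5
```

```text
t 8.25 pos [0.5162 0.0205 0.1986] F [ 1.2 -0.1 -1.3] op 0.47520601308367794 20.000006805639714
shift cm [10.2  34.12 -0.15] turn [ 0.04  0.22 -1.14]
```

>>> carry_out(
  rows=[
    [[1,3,0],[0,0,-0.5],1],
    [[2.5,7,0],[0,0,-1],1],
    [[3.5,11,0],[0,0,-1.1],1],
    [[4,15,0],[0,0,-1.1],1],
    [[4,17,0],[0,0,-1.1],1],
    [[4,18,0],[0,0,-1.1],1],
    [[4,18,0],[0,0,-1.1],1],
    [[4,18,0],[0,0,-1.1],1],
  ],
)

```text
clock: 9.05
tool_pos: [0.4833, 0.1999, 0.196]
eef_rot: [0.014, 1.0, -0.001, -0.001]
contact_force: [-0.6, -0.4, -0.7]
opening: 0.474
finger_force: 20.0
```

```bash
python3 -c "
from h import *
s=snap('wrist','w2');print(np.round(s['pose'],3).tolist(),r.get_state()['tool_pos'])
a=cv2.resize(s['image'][100:400,240:640,::-1],None,fx=2,fy=2,interpolation=cv2.INTER_CUBIC);cv2.imwrite('pics/c4.png',cv2.convertScaleAbs(a,alpha=1.2))"
```

```text
[[0.03, -0.947, -0.32, 0.4], [1.0, 0.027, 0.012, 0.202], [-0.003, -0.32, 0.947, 0.342], [0.0, 0.0, 0.0, 1.0]] [0.4834655  0.19960998 0.19613582]
```

View pics/c4.png

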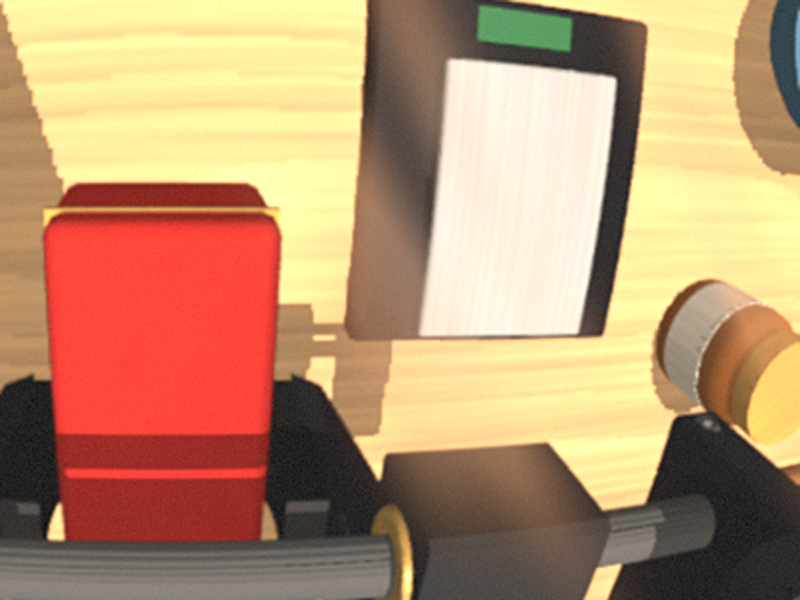

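Run:
```python
from h import *
from d import delta
s=load('w2');g=lambda X,Y,z:at(s,240+X/2,100+Y/2,z,True)
P=[g(X,Y,.034) for X,Y in((448,59),(616,75),(582,334),(420,335))]
m=np.mean(P,0);f=(P[2]+P[3]-P[0]-P[1])/2;print(np.array(P),m,np.degrees(np.arctan2(f[1],f[0])),np.linalg.norm(f),np.linalg.norm(P[1]-P[0]))
for i in (0,1): e=P[3-i]-P[i];print(np.degrees(np.arctan2(e[1],e[0])))
for i,j in((0,1),(3,2)): e=P[j]-P[i];print(np.degrees(np.arctan2(-e[0],e[1])))
print('tin front edge',g(45,213,.221),g(280,213,.221))
delta(.4795,.366,.15,-2)
```

```text
[[0.4116 0.3237 0.034 ]
 [0.4137 0.4125 0.034 ]
 [0.5437 0.4103 0.034 ]
 [0.5392 0.3187 0.034 ]] [0.47705 0.3663  0.034  ] -1.6010180022428462 0.12885030073694045 0.08882482761030273
-2.2439843794615673
-0.9695283365560718
-1.354715251030624
-2.8124878702572427
tin front edge [0.43   0.1812 0.221 ] [0.4311 0.2209 0.221 ]
t 9.1 pos [0.4835 0.1996 0.1961] F [-0.3  0.3 -1.5] op 0.47348219604560804 19.999870131723583
shift cm [ 0.88 16.63  4.58] turn [-0.12 -0.06  0.33]
```

>>> carry_out(
  rows=[
    [[0.2,3,0],[0,0,0.2],1],
    [[0.4,6.5,0],[0,0,0.2],1],
    [[0.6,10,0.5],[0,0,0.2],1],
    [[0.7,13.5,1.5],[0,0,0.2],1],
    [[0.8,15.5,3],[0,0,0.2],1],
    [[0.8,16.6,4.6],[0,0,0.2],1],
    [[0.8,16.6,7],[0,0,0.2],1],
    [[0.8,16.6,9.5],[0,0,0.2],1],
    [[0.8,16.6,11.5],[0,0,0.2],1],
    [[0.8,16.6,12.5],[0,0,0.2],1],
    [[0.8,16.6,12.5],[0,0,0.2],1],
    [[0.8,16.6,12.5],[0,0,0.2],1],
  ],
)

```text
clock: 10.3
tool_pos: [0.4806, 0.3675, 0.0721]
eef_rot: [0.016, 1.0, -0.0, 0.0]
contact_force: [0.4, 0.3, -1.7]
opening: 0.477
finger_force: 20.0
```

```bash
python3 d.py .4805 .3655 .047 -1.8
```

```text
t 10.3 pos [0.4806 0.3675 0.0721] F [ 0.4  0.3 -1.7] op 0.47654855002605356 20.000000204890966
shift cm [ 0.01 -0.2   2.51] turn [-0.    0.03  0.01]
```

>>> carry_out(
  rows=[
    [[0,-0.2,0.8],[0,0,0],1],
    [[0,-0.2,1.6],[0,0,0],1],
    [[0,-0.2,2.1],[0,0,0],1],
    [[0,-0.2,2.4],[0,0,0],1],
    [[0,-0.2,2.55],[0,0,0],1],
    [[0,-0.2,2.6],[0,0,0],1],
    [[0,-0.2,2.6],[0,0,0],1],
  ],
)

```text
clock: 11.0
tool_pos: [0.4799, 0.3663, 0.0458]
eef_rot: [0.015, 1.0, 0.0, 0.0]
contact_force: [1.1, -1.4, -0.5]
opening: 0.47
finger_force: 20.0
```

>>> carry_out(
  rows=[
    [[0,0,0.05],[0,0,0],1],
    [[0,0,0.1],[0,0,0],1],
    [[0,0,0.1],[0,0,0],1],
  ],
)

```text
clock: 11.3
tool_pos: [0.4801, 0.3663, 0.0454]
eef_rot: [0.015, 1.0, 0.0, 0.0]
contact_force: [-0.5, -2.1, 4.1]
opening: 0.474
finger_force: 20.0
```

>>> carry_out(
  rows=[
    [[0,0,0],[0,0,0],0.45],
    [[0,0,0],[0,0,0],0.35],
    [[0,0,0],[0,0,0],0.3],
    [[0,0,0],[0,0,0],0.3],
    [[0,0,-1],[0,0,0],0.3],
    [[0,0,-4],[0,0,0],0.3],
    [[0,0,-8],[0,0,0],0.3],
    [[0,0,-12],[0,0,0],0.3],
    [[0,0,-16],[0,0,0],0.3],
    [[0,0,-20],[0,0,0],0.3],
    [[0,0,-23],[0,0,0],0.3],
    [[0,0,-23],[0,0,0],0.3],
  ],
)

```text
clock: 12.5
tool_pos: [0.4817, 0.3681, 0.2802]
eef_rot: [0.015, 1.0, 0.003, 0.004]
contact_force: [-0.6, 0.5, -0.2]
opening: 0.696
finger_force: 0.0
```

```bash
python3 d.py .63 .0165 .275; python3 -c "
from h import *
s=snap('wrist','w3');t=snap('scene','s3')
a=cv2.resize(s['image'][150:400,190:450,::-1],None,fx=1.6,fy=1.6,interpolation=cv2.INTER_CUBIC)
b=cv2.resize(t['image'][180:300,260:480,::-1],None,fx=3,fy=3,interpolation=cv2.INTER_CUBIC)
c=np.zeros((600,800,3),np.uint8);c[:400,:416]=a;c2=cv2.resize(t['image'][200:300,380:500,::-1],None,fx=3.2,fy=3.2,interpolation=cv2.INTER_CUBIC);c[:320,416:]=c2;c[330:600,:480]=cv2.resize(t['image'][210:300,230:390,::-1],None,fx=3,fy=3) if 0 else 0
c[410:590,:320]=cv2.resize(t['image'][210:300,230:390,::-1],None,fx=2,fy=2)
cv2.imwrite('pics/c5.png',c)"
```

```text
t 12.5 pos [0.4817 0.3681 0.2802] F [-0.6  0.5 -0.2] op 0.6962683593453651 0.0
shift cm [-15.9  -34.69   0.39] turn [ 0.4   0.41 -1.75]
```

View pics/c5.png

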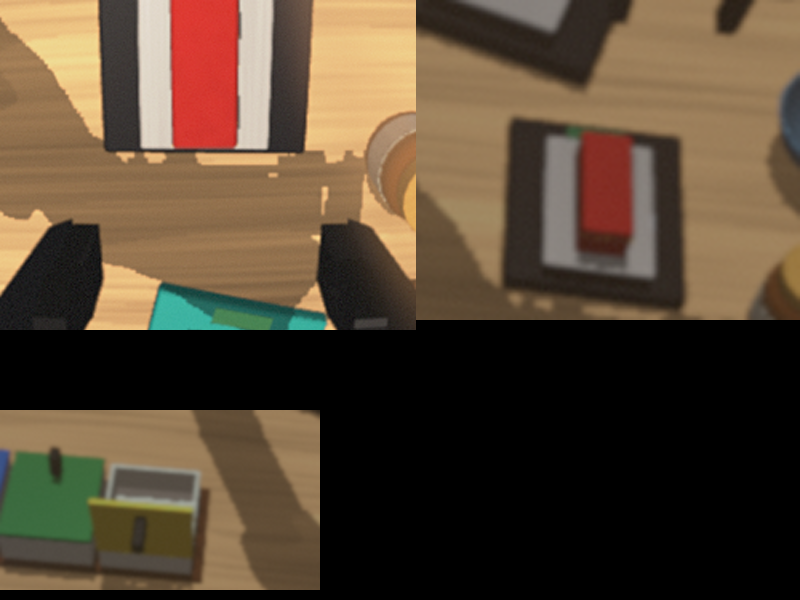

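Run:
```python
from h import *
t=load('s3');g=lambda X,Y,z:at(t,380+(X-416)/3.2,200+Y/3.2,z)
print('plate',[g(*p,.034) for p in((545,136),(653,148),(655,278),(542,264))])
print('tin top',[g(*p,.070) for p in((582,131),(632,136),(631,238),(580,232))])
w=load('w3');k=lambda X,Y,z:at(w,190+X/1.6,150+Y/1.6,z,True)
print('plate far',k(142,148,.034),k(268,148,.034),'tin far',k(174,148,.07),k(237,148,.07))
im=w['image'].astype(int);m=(im[...,0]>130)&(im[...,1]<90)&(im[...,2]<90);ys,xs=np.nonzero(m);print(ys.min(),ys.max(),xs.min(),xs.max())
wcol=im[:,265];print([at(w,265,v,.034,True)[0] for v in range(60,260) if abs(im[v,288].sum()-im[v-1,288].sum())>120])
```

```text
plate [array([0.4138, 0.3213, 0.034 ]), array([0.4161, 0.4133, 0.034 ]), array([0.5462, 0.4074, 0.034 ]), array([0.5431, 0.3167, 0.034 ])]
tin top [array([0.432 , 0.3454, 0.07  ]), array([0.4325, 0.3867, 0.07  ]), array([0.5336, 0.3809, 0.07  ]), array([0.5324, 0.3406, 0.07  ])]
plate far [0.5397 0.3196 0.034 ] [0.5427 0.4083 0.034 ] tin far [0.5273 0.3447 0.07  ] [0.5287 0.3848 0.07  ]
143 429 297 614
[np.float64(0.3803), np.float64(0.3813), np.float64(0.4099), np.float64(0.411), np.float64(0.5398), np.float64(0.5422), np.float64(0.5435)]
```

>>> carry_out(
  rows=[
    [[-1,-4,0],[0,0,-1],0.4],
    [[-3,-8,0],[0,0,-1.75],0.4],
    [[-5,-12,0],[0,0,-1.75],0.4],
    [[-7,-16,0],[0,0,-1.75],0.4],
    [[-9,-20,0],[0,0,-1.75],0.4],
    [[-11,-24,0],[0,0,-1.75],0.4],
    [[-13,-28,0],[0,0,-1.75],0.4],
    [[-14.5,-31.5,0],[0,0,-1.75],0.4],
    [[-15.5,-34,0],[0,0,-1.75],0.4],
    [[-15.7,-34.7,0.4],[0,0,-1.75],0.4],
    [[-15.7,-34.7,0.4],[0,0,-1.75],0.4],
    [[-15.7,-34.7,0.4],[0,0,-1.75],0.4],
  ],
)

```text
clock: 13.8
tool_pos: [0.6252, 0.017, 0.2699]
eef_rot: [-0.002, 1.0, 0.001, -0.001]
contact_force: [0.3, 1.4, 0.5]
opening: 0.595
finger_force: 0.0
```

```bash
python3 d.py .629 .0165 .141; python3 -c "
from h import *
s=snap('wrist','w4')
cv2.imwrite('pics/w4b.png',s['image'][150:480,150:500,::-1])"
```

```text
t 13.8 pos [0.6252 0.017  0.2699] F [0.3 1.4 0.5] op 0.5953466746514269 0.0
shift cm [-0.41 -0.07 12.89] turn [ 0.1  -0.13  0.18]
```

View pics/w4b.png

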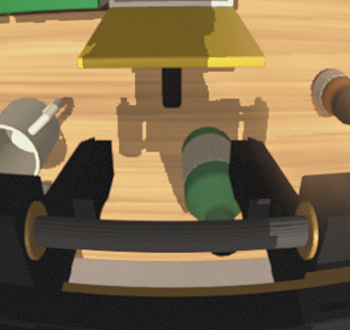

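The lid still stands past upright, with its upper edge at crop row 65, and its fin at (172,88) lies midway between the fingers. I'll check the lid angle numerically before descending.

Run:
```python
from h import *
w=load('w4')
for v in(205,210,215,218): print(v,at(w,322,v,.191,True))
for th in(1.5,1.6,1.65,1.7,1.8):
    c,s=np.cos(th),np.sin(th);print(th,'edge',.582-.134*c+.008*s,.058+.134*s+.008*c,'grip',.582-.105*c+.036*s,.058+.105*s+.036*c)
print('fin',at(w,322,238,.16,True),at(w,322,222,.16,True),at(w,322,256,.16,True))
```

```text
205 [0.5977 0.017  0.191 ]
210 [0.601  0.0171 0.191 ]
215 [0.6042 0.0171 0.191 ]
218 [0.6062 0.0171 0.191 ]
1.5 edge 0.5805011748693601 0.19223022581828492 grip 0.6104824133426371 0.16528351285346302
1.6 edge 0.5939093248127048 0.19170926662915136 grip 0.6210505995511295 0.16190404551651166
1.65 edge 0.6005771193277336 0.19094694670237125 grip 0.6261948343490481 0.15982247599061905
1.7 edge 0.60719848071922 0.1898523286462666 grip 0.6312286050773189 0.1574864033028703
1.8 edge 0.6202358617358992 0.18667796578013346 grip 0.6409147346543891 0.15207472583325934
fin [0.6301 0.0173 0.16  ] [0.618  0.0172 0.16  ] [0.6442 0.0173 0.16  ]
```

>>> carry_out(
  rows=[
    [[-0.4,-0.05,2],[0,0,0.2],0.4],
    [[-0.4,-0.05,4.5],[0,0,0.2],0.4],
    [[-0.4,-0.05,7],[0,0,0.2],0.4],
    [[-0.4,-0.05,9.5],[0,0,0.2],0.4],
    [[-0.4,-0.05,11.5],[0,0,0.2],0.4],
    [[-0.4,-0.05,12.6],[0,0,0.2],0.4],
    [[-0.4,-0.05,13],[0,0,0.2],0.4],
    [[-0.4,-0.05,13],[0,0,0.2],0.4],
  ],
)

```text
clock: 14.65
tool_pos: [0.6303, 0.015, 0.1408]
eef_rot: [0.001, 1.0, 0.0, 0.0]
contact_force: [0.0, -0.4, 0.9]
opening: 0.604
finger_force: 0.0
```

>>> carry_out(
  rows=[
    [[0,0,0],[0,0,0],1],
    [[0,0,0],[0,0,0],1],
    [[0,0,0],[0,0,0],1],
    [[0,0,0],[0,0,0],1],
    [[0,0,0],[0,0,0],1],
    [[0,0,0],[0,0,0],1],
    [[0,0,0],[0,0,0],1],
    [[0,0,0],[0,0,0],1],
  ],
  newtons=12,
)

```text
clock: 15.45
tool_pos: [0.6306, 0.0175, 0.141]
eef_rot: [0.0, 1.0, 0.002, 0.001]
contact_force: [0.5, 5.3, 0.0]
opening: 0.158
finger_force: 12.0
```

>>> carry_out(
  rows=[
    [[2.0,0,-0.5],[0,0,0],1],
    [[3.65,0,-0.83],[0,0,0],1],
    [[5.31,0,-0.89],[0,0,0],1],
    [[6.96,0,-0.7],[0,0,0],1],
    [[8.57,0,-0.26],[0,0,0],1],
    [[10.1,0,0.41],[0,0,0],1],
    [[11.5,0,1.3],[0,0,0],1],
    [[12.75,0,2.4],[0,0,0],1],
    [[13.8,0,3.66],[0,0,0],1],
    [[14.7,0,5.07],[0,0,0],1],
    [[15.36,0,6.6],[0,0,0],1],
    [[15.36,0,6.7],[0,0,0],1],
  ],
)

```text
clock: 16.65
tool_pos: [0.4791, 0.0159, 0.0736]
eef_rot: [0.001, 1.0, 0.001, 0.003]
contact_force: [2.3, 2.3, 3.8]
opening: 0.157
finger_force: 12.0
```

Closed at the starting height. I'll release and retreat upward.

>>> carry_out(
  rows=[
    [[0,0,0.1],[0,0,0],1],
    [[0,0,0.1],[0,0,0],0.4],
    [[0,0,0.1],[0,0,0],0.4],
    [[0,0,0.1],[0,0,0],0.4],
    [[0,0,0.1],[0,0,0],0.4],
    [[0,0,-2],[0,0,0],0.4],
    [[0,0,-6],[0,0,0],0.4],
    [[0,0,-10],[0,0,0],0.4],
    [[0,0,-14],[0,0,0],0.4],
    [[0,0,-16],[0,0,0],0.4],
    [[0,0,-16],[0,0,0],0.4],
  ],
)

```text
clock: 17.75
tool_pos: [0.4784, 0.0146, 0.2363]
eef_rot: [0.002, 1.0, 0.0, 0.003]
contact_force: [0.5, -0.2, -0.3]
opening: 0.602
finger_force: 0.0
```

Run:
```python
from h import *
print(r.get_state()['tool_pos'],r.get_state()['contact_force'])
s=snap('wrist','w5'); im=cv2.cvtColor(s['image'],cv2.COLOR_RGB2HSV)
# lid outlines, by colour, at the shut height
for n,lo,hi in(('y',22,33),('g',45,80),('b',100,125)):
    m=((im[...,0]>lo)&(im[...,0]<hi)&(im[...,1]>170)&(im[...,2]>60)).astype(np.uint8); m[330:]=0
    c=max(cv2.findContours(m,0,2)[0],key=cv2.contourArea)[:,0]
    q=[c[np.argmin(c@v)] for v in([1,1],[-1,1])]; print(n,cv2.boundingRect(c),[(p.tolist(),at(s,*p,.066,True)) for p in q])
a=load('scene0')['image'].astype(int);b=snap('scene','s5')['image'].astype(int)
d=np.abs(a-b).sum(2)>90
for n,u,v in(('mug',220,330),('oil',312,348),('spice',378,328),('honey',502,294),('bowl',517,240),('cup',130,247),('spoon',202,210),('green',257,255),('blue',208,255),('yellow',305,275)): print(n,d[v-22:v+22,u-22:u+22].mean().round(3),end='; ')
```

```text
[0.47838091 0.01456671 0.23632025] [ 0.52222104 -0.22193962 -0.25254479]
y (363, 174, 27, 83) [([365, 174], array([0.4473, 0.052 , 0.066 ])), ([385, 175], array([0.4479, 0.0695, 0.066 ]))]Traceback (most recent call last):
  File "<stdin>", line 7, in <module>
ValueError: max() iterable argument is empty
```

Run:
```python
from h import *
a=load('scene0')['image'].astype(int);b=snap('scene','s5')['image'].astype(int)
d=np.abs(a-b).sum(2)>90
for n,u,v in(('mug',220,330),('oil',312,348),('spice',378,328),('honey',502,294),('bowl',517,240),('cup',130,247),('spoon',202,210),('blue',208,255)): print(n,d[v-22:v+22,u-22:u+22].mean().round(3),end='; ')
```

```text
mug 0.0; oil 0.029; spice 0.0; honey 0.0; bowl 0.209; cup 0.0; spoon 0.0; blue 0.0;
```

```bash
python3 -c "
from plant import r
print(r.finish_job())"
```

```text
the job is handed in; nothing more can be done
None
```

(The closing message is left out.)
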